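Shut, ring-lock and park the round storage tub under the shelf riser

ROBOT

A 6-joint arm with a two-finger parallel gripper is mounted at the origin on the work surface. World frame = base frame: x ahead of the robot, y to its left, z up, the work surface at z = 0. Lengths are in m, angles in rad, forces in N, time in s.
With the tool pointing down it reaches from about 0.3 to 0.85 m from the base axis. Payload 4.2 kg.
Tool frame: the origin (TCP) lies between the finger pads; the fingertips stand ahead of it and the grasp point (between the pads) lies 5 mm behind it (ctrl.tip_reach is the z of the fingertips in the tool frame, in m); z points along the fingers, y is the line along which they close (so a half turn about z gives the same grasp; the last joint's range is limited). The gripper opens to 91 mm and grips with 3 to 60 N. Pads are 32 mm wide; open, the fingers measure 118 mm over their backs; the gripper's body (76 mm by 178 mm) begins 60 mm behind the grasp point.
Start: joints at [1.296, 0.32, 1.565, -0, 1.257, -0.02], TCP at [0.145, 0.556, 0.228] pointing down, gripper open.
Joint ranges: [-3.11, 3.11], [-0.84, 2.01], [0.21, 2.61], [-1.34, 4.49], [0.05, 2.63], [-2.56, 2.56]. Speed limits (rad/s): [2.57, 2.57, 3.14, 3.14, 3.14, 3.14].

INTERFACE

Orientations are given as a rotation vector (axis times angle).
In Python, from workcell import ctrl, fingers, sensors, imaging gives the robot as it stands. Calls block until the motion is done:
- ctrl.move_to(position, orientation): joint-space move of the TCP to a pose.
- ctrl.move_straight(position, attitude=None, velocity=0.15, until_force=None): straight line of the TCP; attitude=None keeps the orientation; velocity is the mean speed in m/s. With until_force (N) it stops when the force on the tool has changed by that much, and returns True; else False.
- ctrl.movej(angles): joint-space move.
- fingers.set_gripper(opening, newtons=None): finger opening in m; newtons is the grip in N (None keeps the last); returns when the fingers have stopped.
- ctrl.pause(seconds).
- ctrl.ik(position, orientation): joint angles nearest the present ones, or None.
- sensors.state(): the state.
- imaging.capture(name): name is "side" or "top"; returns a dict with "color" (480x640x3 uint8, red, green, blue), "range_z" (480x640 float32, m along the optical axis (not along the pixel's ray), 0 where there is no reading), "camera_matrix" (3x3 intrinsics, pixels), "xyz" and "rotation" of the camera in the world. Camera axes: x right, y down, z forward; pixel columns grow to the right and rows downward; lengths in m; the calibration is good to about 2 mm. A picture is of the moment at which its call begins.
A pose or a line that the arm cannot do raises ctrl.Unreachable and nothing moves.
- ctrl.hand_in(): hands the job in; it is judged then, once.
The state is a dict: "time_s": time; "joints": joint angles; "dq": joint speeds; "effort": joint torques, N m; "position": TCP position; "tool_rot": TCP orientation; "ft_force": force on the tool from outside, world axes, zero at the start; "torque": the same for the moment, N m; "finger_gap": finger opening in m; "gripper_force": force on a finger pad.
Only numpy, scipy, OpenCV 4.12 (cv2) and the standard library are available. Lean on these libraries where they do the work, as an engineer would, in place of code of your own. Each camera call takes 0.05 s, during which the arm holds its last target. There are 200 camera calls.

TASK

Put the round grey storage tub away: swing its lid fully shut, then turn the black lock collar clockwise by its thumb wing until the wing stands at the locked mark, the long raised bar on the tub's shoulder. Then slide the tub along the shelf, without tipping or lifting it, in under the low white shelf riser until its side is up against the riser's back panel, and leave the torch, the bulb tray and the shoehorn where they are.

Things in the scene. Friction and masses are not known exactly. Their poses are not given: they have to be found in the camera images.
- tub: Loose round grey storage tub, 0.65 to 1 kg, 190 mm diameter. Plain round wall up to a flat shoulder 78 mm high; on it a black lock collar (outer radius 78 mm, 80 to 102 mm high) round the mouth. Highest point with the lid shut: 109 mm. Origin: centre of its underside; z up, +x towards the lid's hinge bracket, so -x is the front, where the collar's thumb wing is.
- lid_panel (a joint): Lid angle, rad: 0 fully shut, grows as its front edge rises. Grey disc, 57 mm radius, inside the collar when shut. Stiff hinge: stays where left, 1 to 3 N along its arc to move; pressed straight down while steep it may jam. Starts at 0.5 to 0.9. Once the collar is turned beyond about 0.8 rad, tabs in it hold a shut lid down and keep an open one from shutting.
- lid_hinge (a point): Middle of the lid's hinge line, which runs along the tub's y: at x = +88 mm, z = 104 mm in the tub's frame. A strap 30 mm wide, 4 mm thick, runs along the lid's middle from here to 8 mm in front of the tub's centre; its top is 108 mm above the shelf when the lid is shut.
- lid_edge (a point): Point at the lid's front rim on its middle line, 145 mm from the hinge line; moves with the lid.
- collar_ring (a joint): Turn of the black lock collar about the tub's upright axis, rad: 0 fully open (wing at the small raised dot), grows clockwise seen from above, 1.222 with the wing exactly at the locked mark, end stop at 1.285. Starts near open (0 to 0.3), stays where left, takes about 1.5 N at the wing to turn.
- wing (a point): Middle of the top of the collar's thumb wing: black block with a grey pointer rib on top, standing radially out between 76 and 97 mm from the tub's axis, 12 mm thick along its travel, 81 to 104 mm above the shelf. The point is 86.5 mm from the axis, at azimuth 215 deg (from the tub's +x towards +y) minus the collar's turn: right of the front when open, left of it when locked.
- lock_mark (a point): Locked mark on the tub's shoulder, 86.5 mm from its axis at azimuth 145 deg in the tub's frame, 79 mm high: raised dark bar 15 mm long, 5 mm wide, running radially and on 34 mm down the wall. The wing stands right over it when locked. The open mark is a small raised dot at azimuth 215 deg.
- riser: Fixed white shelf riser: 274 x 117 mm board, underside 150 mm up, on two side panels (inner faces at its x = -125 and +125 mm) and a back panel (face at y = -95 mm); open to its +y, where board and sides end at y = +10 mm. Origin: where the tub's middle stands on the shelf when it touches the back panel, midway; 85 mm of the tub then stay outside. Small stock on top up to 195 mm high.
- torch: Bystander: aluminium torch standing on its head, 124 mm tall, 42 mm diameter at the foot. Origin: centre of its foot.
- bulb_tray: Bystander: glass light bulb lying in a shallow cardboard tray, 130 x 80 mm, 64 mm high. Origin: centre of its underside, long side along x.
- shoehorn: Bystander: stainless steel shoehorn lying flat, 183 mm long along its x, 41 mm wide. Origin: centre of its underside.
Not all that is in view belongs to the job. Leave any purple look-alike of the tub alone.

How it is judged:
By the outcome, as a careful person would: the job done as asked, in the order asked, and still so for the second after the job is handed in, with the robot touching nothing.
It also fails if it takes over 69 s, if anything falls off the work surface, if the arm or the gripper's body presses on something with over 40 N, if the wrist force passes 120 N, or if a joint passes its speed limit or range.

## Working session

There is one attempt and no reset: what is moved stays moved. The work goes in short steps, each a Python script; the robot and the scene stay as the last script left them, time stands still between calls to the robot, and variables do not carry over. Pictures are saved under pics/ and viewed, at most 10 in all, crops included, and the job is handed in when it is done.

```bash
mkdir -p pics; ls; python3 - <<'E'
from workcell import ctrl, fingers, sensors, imaging
import cv2,numpy as np
for n in("top","side"):
    d=imaging.capture(n); np.savez(f"{n}0.npz",**d); cv2.imwrite(f"pics/{n}0.png",d["color"][...,::-1])
    print(n,d["xyz"],d["rotation"].round(3).tolist(),d["camera_matrix"].tolist())
s=sensors.state();print(s["time_s"],s["tool_rot"],ctrl.tip_reach)
E
```

```text
pics
top [0.36599303 0.2142646  1.14466154] [-2.142, 2.108, -0.164] [[491.5251088961849, 0.0, 319.283450755491], [0.0, 491.5251088961849, 233.26381459328542], [0.0, 0.0, 1.0]]
side [ 0.48225979 -0.54300854  0.99968561] [-2.425, 0.107, -0.05] [[541.4041180082854, 0.0, 323.95889557267293], [0.0, 541.4041180082854, 239.6716410701828], [0.0, 0.0, 1.0]]
0.1 [-3.99106169e-01 -3.11591390e+00  2.40102694e-03] 0.014
```

View pics/top0.png

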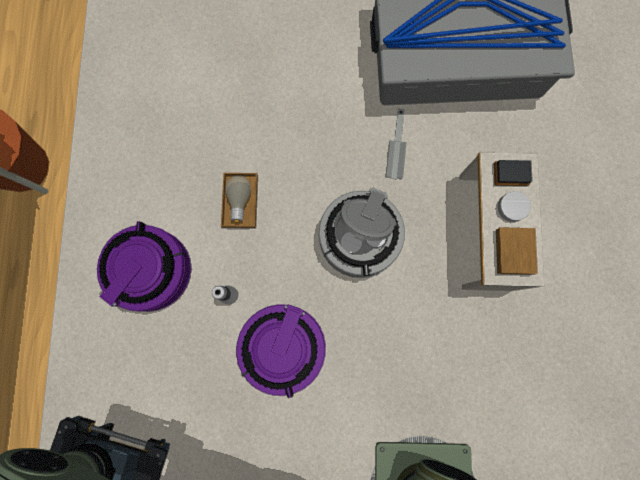

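View pics/side0.png

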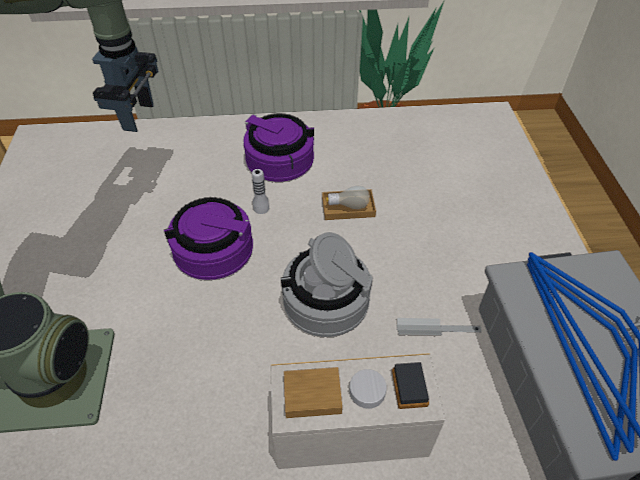

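Top view: candidates are the grey tub at (362,234) and purple look-alikes at (143,268) and (281,350). I choose the grey one, with its hinge bracket at (377,190) and its wing near (366,270). The riser is at (510,218) and open to the left (+y). The torch is at (221,293), the tray at (239,200) and the shoehorn at (397,150).

```bash
cat > h.py <<'E'
import numpy as np,cv2
from scipy.spatial.transform import Rotation as R
from scipy.optimize import least_squares
def cloud(d):
    K=d["camera_matrix"];z=d["range_z"];v,u=np.indices(z.shape)
    p=np.stack([(u-K[0,2])/K[0,0]*z,(v-K[1,2])/K[1,1]*z,z],-1)
    M=np.array(d["rotation"],float); M=R.from_rotvec(M).as_matrix() if M.size==3 else M
    P=p@M.T+d["xyz"]; P[z==0]=np.nan; return P
def circ(xy,r=None):
    f=lambda q:np.hypot(*(xy-q[:2]).T)-(r or q[2])
    return least_squares(f,[*xy.mean(0),.07],loss="soft_l1",f_scale=.002).x
E
python3 - <<'E'
from h import *
P={};C={}
for n in("top","side"):
    d=np.load(n+"0.npz");P[n]=cloud(d);C[n]=d["color"].astype(int)
    p,c=P[n],C[n]
    m=(p[...,2]<.02)&(p[...,2]>-.02); print(n,"table z",np.nanmedian(p[...,2][m]))
    reg=(np.hypot(p[...,0]-.36,p[...,1]-.12)<.14)
    dark=(c.max(-1)<60)&reg
    print("z hist",np.histogram(p[...,2][reg],bins=np.arange(0,.2,.01)))
    k=dark&(p[...,2]>.096)&(p[...,2]<.108); xy=p[k][:,:2]
    print("collar n",k.sum(),circ(xy) if k.sum()>20 else None)
    s=reg&(abs(p[...,2]-.079)<.004)&(c.max(-1)>70); print("shoulder",s.sum(),circ(p[s][:,:2]))
    rz=(p[...,1]<-.05)&(p[...,1]>-.4)&(abs(p[...,0]-.42)<.3)&(p[...,2]>.14)&(p[...,2]<.175)
    print("riser z",np.nanmedian(p[...,2][rz]),cv2.minAreaRect(p[rz][:,:2].astype(np.float32)))
im=cv2.imread("pics/top0.png");a=cv2.resize(im[180:290,305:420],None,fx=5,fy=5,interpolation=cv2.INTER_CUBIC)
cv2.imwrite("pics/crop0.png",a)
E
```

```text
top table z -0.0003565740680442353
z hist (array([4650,   44,   24,   13,   12,    8,   85,  691,  117,  224,  347,
          0,    0,    0,    0,    0,    0,    0,    0]), array([0.  , 0.01, 0.02, 0.03, 0.04, 0.05, 0.06, 0.07, 0.08, 0.09, 0.1 ,
       0.11, 0.12, 0.13, 0.14, 0.15, 0.16, 0.17, 0.18, 0.19]))
collar n 399 [0.35420381 0.11733909 0.13371264]
shoulder 672 [0.35530412 0.1169041  0.12510758]
riser z 0.1655132470574734 ((0.5728932619094849, -0.15411528944969177), (0.12111565470695496, 0.27508753538131714), 89.4114990234375)
side table z 0.0002462007507234021
z hist (array([5146,  193,  176,  181,  181,  156,  214,  663,  195,  272,  318,
          0,    0,    0,    0,    0,    0,    0,    0]), array([0.  , 0.01, 0.02, 0.03, 0.04, 0.05, 0.06, 0.07, 0.08, 0.09, 0.1 ,
       0.11, 0.12, 0.13, 0.14, 0.15, 0.16, 0.17, 0.18, 0.19]))
collar n 378 [0.35162288 0.11073556 0.13722686]
shoulder 570 [0.35324109 0.11151646 0.12920566]
riser z 0.1656596840030501 ((0.5739293694496155, -0.153716579079628), (0.12307319045066833, 0.27445870637893677), 89.4520492553711)
```

View pics/crop0.png

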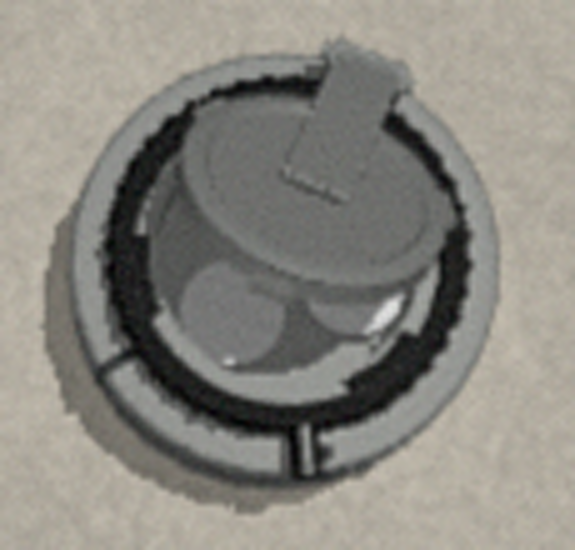

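The crop confirms the choice: grey, lid ajar with the bracket at (365,70), wing at (300,450) beside the open dot at (325,455), and the lock bar at (118,365).

```bash
python3 - <<'E'
from h import *
for n in("top","side"):
    d=np.load(n+"0.npz");p=cloud(d);c=d["color"].astype(int)
    c0=cloud(np.load("top0.npz"))[255:275,310:330].reshape(-1,3)
    q=cloud(np.load("top0.npz"))[225:240,352:372].reshape(-1,3);g=np.nanmedian(q,0)[:2]
    if n=="top":print("guess",g)
    z=p[...,2];grey=(c.max(-1)-c.min(-1)<25)&(c.max(-1)>75)
    ctr=g
    for _ in range(4):
        rr=np.hypot(p[...,0]-ctr[0],p[...,1]-ctr[1])
        s=(rr<.102)&(rr>.08)&(abs(z-.079)<.005)
        pts=p[s][:,:2]; ang=np.arctan2(*(pts-ctr).T[::-1]);r=rr[s]
        # outer edge per angular bin
        e=[pts[k][np.argmax(r[k])] for b in np.arange(-np.pi,np.pi,.12) if (k:=(ang>=b)&(ang<b+.12)).sum()>1]
        o=circ(np.array(e)); ctr=o[:2]
    print(n,"shoulder edge",o)
    rr=np.hypot(p[...,0]-ctr[0],p[...,1]-ctr[1]);az=np.degrees(np.arctan2(p[...,1]-ctr[1],p[...,0]-ctr[0]))%360
    k=(rr<.079)&(rr>.06)&(abs(z-.102)<.004)&(c.max(-1)<60); print("collar",k.sum(),circ(p[k][:,:2],.072)[:2])
    w=(rr>.081)&(rr<.099)&(z>.095)&(z<.112); print("wing pts",w.sum(),np.unique(az[w].round(-1),return_counts=True))
    m=(rr>.081)&(rr<.094)&(abs(z-.079)<.006)&(c.max(-1)<75)
    print("dark marks",np.unique(az[m].round(-1),return_counts=True))
    L=(rr<.075)&(z>.112)&grey; X=p[L];X=X[:,:]
    mu=X.mean(0);nn=np.linalg.svd(X-mu,full_matrices=False)[2][2];nn*=np.sign(nn[2])
    print("lid",L.sum(),mu,"tilt",np.arccos(nn[2]),"hinge az",np.degrees(np.arctan2(nn[1],nn[0])),X[:,2].max())
    for nm,A,B in(("wing",w&(az>150)&(az<280),0),("hinge",w&((az>280)|(az<90)),0)):
        if A.sum(): print(nm,p[A].mean(0),np.degrees(np.arctan2(*(p[A].mean(0)[:2]-ctr)[::-1]))%360)
    A=m&(az>100)&(az<200)
    if A.sum():print("mark az",A.sum(),np.median(az[A]))
E
```

```text
guess [0.53606401 0.14877626]
top shoulder edge [0.55396333 0.14051074 0.0941646 ]
collar 882 [0.55518483 0.14048836]
wing pts 128 (array([180., 190., 320., 330., 340., 350.]), array([23, 20,  6, 29, 31, 19]))
dark marks (array([ 10.,  40.,  60., 120., 180., 190., 350., 360.]), array([ 1,  1,  1, 10,  1,  5,  4,  2]))
lid 1816 [0.56650695 0.13489056 0.16286135] tilt 0.624921561674916 hinge az -23.104499969084127 0.19541248290732616
wing [0.46513751 0.13273711 0.1029092 ] 185.0015192981491
hinge [0.63588778 0.10593043 0.1077695 ] 337.11539758116163
mark az 16 122.62469255993499
side shoulder edge [0.55526637 0.13933585 0.09460778]
collar 688 [0.55599309 0.13911959]
wing pts 173 (array([180., 190., 320., 330., 340., 350.]), array([20, 35, 11, 52, 38, 17]))
dark marks (array([ 20.,  30., 120., 190.]), array([ 3,  1,  1, 13]))
lid 2141 [0.56862025 0.12727348 0.16013647] tilt 0.6381757159758417 hinge az -26.354973969084377 0.19591344115048037
wing [0.46672164 0.13032052 0.10222661] 185.81362816634172
hinge [0.63615465 0.10182165 0.10650131] 335.1191739807697
mark az 14 188.08439053022212
```

```bash
cat >> h.py <<'E'
from workcell import ctrl, fingers, sensors, imaging
C0=np.array([.555,.140]);PSI=np.radians(-23.2)
def down(a):
    y=np.array([np.cos(a),np.sin(a),0]);z=np.array([0,0,-1.]);return R.from_matrix(np.stack([np.cross(y,z),y,z],1)).as_rotvec()
def best(pos,a):  # of the two equal grasps, the one with the last joint nearer its middle
    c=[(abs(q[5]),o) for o in(down(a),down(a+np.pi)) if (q:=ctrl.ik(pos,o)) is not None]
    return min(c,key=lambda t:t[0])
def tub2w(x,y,z,c=C0,psi=PSI):
    return np.array([c[0]+x*np.cos(psi)-y*np.sin(psi),c[1]+x*np.sin(psi)+y*np.cos(psi),z])
def st(*k):
    s=sensors.state();print(round(s["time_s"],2),*[np.round(s[i],3) for i in("position","ft_force",*k)])
def snap(tag):
    for n in("top","side"):
        d=imaging.capture(n);np.savez(f"{n}{tag}.npz",**d);cv2.imwrite(f"pics/{n}{tag}.png",d["color"][...,::-1])
E
cat > lid.py <<'E'
from h import *
fingers.set_gripper(0)
def P(th,r=.134,t=.004):  # TCP with the fingers' front corner on the lid
    x=.088-r*np.cos(th)+t*np.sin(th)+.0135; z=.104+r*np.sin(th)+t*np.cos(th)
    return tub2w(x,0,z+ctrl.tip_reach)
p=P(.85);p[2]+=.03
j,o=best(p,PSI);print("j6",j)
ctrl.move_to(p,o);st()
for th in(.75,.6,.45,.3,.15,.03):
    ctrl.move_straight(P(th),velocity=.08);st()
print(ctrl.move_straight(P(0)-[0,0,.012],velocity=.03,until_force=12));st()
p=P(0);p[2]=.2;ctrl.move_straight(p)
q=p+[-.15,.1,.1];ctrl.move_straight(q,velocity=.25);st()
snap(1)
E
python3 lid.py; python3 - <<'E'
import cv2
a=cv2.imread("pics/top1.png")[170:300,295:430];b=cv2.imread("pics/side1.png")[220:350,260:395]
cv2.imwrite("pics/c1.png",cv2.resize(cv2.hconcat([a,b]),(800,385),interpolation=cv2.INTER_CUBIC))
E
```

```text
j6 0.6157024966975948
3.62 [0.569 0.135 0.251] [-1.306  0.446  0.073]
4.27 [0.561 0.138 0.213] [ 0.561  0.71  -0.589]
4.67 [0.549 0.143 0.197] [-0.063  0.705  0.323]
5.07 [0.539 0.147 0.18 ] [ 0.576 -0.155 -0.031]
5.47 [0.532 0.15  0.161] [ 0.672 -0.29   0.206]
5.87 [0.527 0.152 0.142] [-0.135  0.089 -0.131]
6.22 [0.525 0.153 0.126] [0.263 0.017 0.229]
True
6.64 [0.526 0.153 0.116] [-1.366 -0.899  8.337]
8.33 [0.375 0.252 0.299] [-0.235  0.464 -0.15 ]
```

View pics/c1.png

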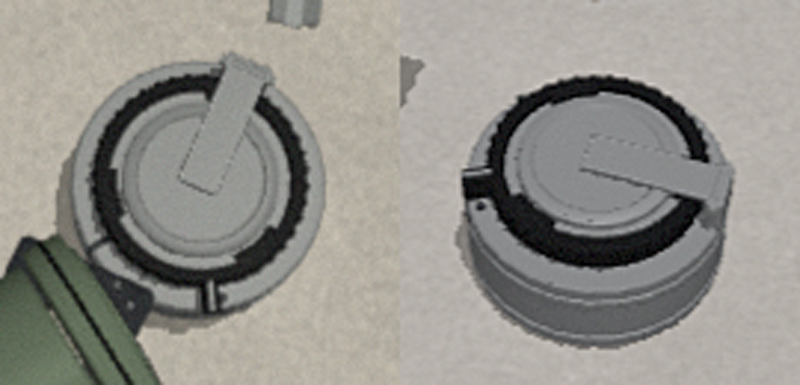

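Lid is flush (strap level in both views); wing still by the dot. Now re-measure and turn the collar.

```bash
cat >> h.py <<'E'
def measure(tag,c=C0,views=("side","top")):
    out=[]
    for n in views:
        d=np.load(f"{n}{tag}.npz");p=cloud(d);col=d["color"].astype(int);z=p[...,2];c=np.array(c)
        for _ in range(4):
            rr=np.hypot(p[...,0]-c[0],p[...,1]-c[1])
            s=(rr<.104)&(rr>.08)&(abs(z-.079)<.005);pts=p[s][:,:2];ang=np.arctan2(*(pts-c).T[::-1]);r=rr[s]
            e=[pts[k][np.argmax(r[k])] for b in np.arange(-np.pi,np.pi,.12) if (k:=(ang>=b)&(ang<b+.12)).sum()>1]
            c=circ(np.array(e),.0945)[:2]
        rr=np.hypot(p[...,0]-c[0],p[...,1]-c[1]);az=np.degrees(np.arctan2(p[...,1]-c[1],p[...,0]-c[0]))%360
        w=(rr>.081)&(rr<.099)&(z>.095)&(z<.113)
        W=w&(az>90)&(az<260)&(col.max(-1)-col.min(-1)<30);H=w&((az>290)|(az<20))&(col.max(-1)>75)
        f=lambda A:np.degrees(np.arctan2(*(p[A].mean(0)[:2]-c)[::-1]))%360 if A.sum()>3 else np.nan
        L=(rr<.05);X=p[L];X=X[~np.isnan(X[:,0])]
        st_=(rr<.09)&(z>.1045)&(z<.113)&(col.max(-1)>75)   # strap
        sh=p[st_][:,:2]-c; u=np.linalg.svd(sh-sh.mean(0),full_matrices=False)[2][0] if len(sh)>20 else np.array([np.nan]*2);u=u*np.sign(u[0])
        print(n,"c",c.round(4),"wing",round(f(W),1),W.sum(),"hinge",round(f(H),1),"strap az",np.degrees(np.arctan2(u[1],u[0])).round(1),"lid z",np.percentile(X[:,2],[2,50,98]).round(4));out.append((c,f(W),f(H)))
    return out
E
python3 - <<'E'
from h import *
measure(1)
for az in(185.4,122,118):
    a=np.radians(az);p=np.r_[C0+.097*np.array([np.cos(a),np.sin(a)]),.099]
    print(az,[np.round(ctrl.ik(p,down(a+s*np.pi/2)),2) if ctrl.ik(p,down(a+s*np.pi/2)) is not None else None for s in(1,-1)])
E
```

```text
side c [0.555  0.1392] wing 184.9 54 hinge 336.4 strap az -18.5 lid z [0.0982 0.1026 0.1107]
top c [0.5542 0.1406] wing 185.1 44 hinge 337.0 strap az -22.3 lid z [0.0974 0.102  0.1102]
185.4 [array([ 0.25,  0.29,  1.97, -0.  ,  0.88,  1.73]), array([ 0.25,  0.29,  1.97,  0.  ,  0.88, -1.41])]
122 [None, array([ 0.39,  0.4 ,  1.8 ,  0.  ,  0.94, -0.16])]
118 [None, array([ 0.4 ,  0.4 ,  1.79, -0.  ,  0.95, -0.09])]
```

```bash
cat > turn.py <<'E'
from h import *
def pose(az,z):
    a=np.radians(az);return np.r_[C0+.097*np.array([np.cos(a),np.sin(a)]),z],down(a-np.pi/2)
fingers.set_gripper(.026)
ctrl.move_to(*pose(185,.16))
ctrl.move_straight(pose(185,.099)[0],velocity=.08,until_force=8);st()
fingers.set_gripper(.0135,3);st("finger_gap","gripper_force")
for az in np.linspace(185,121.3,8)[1:]:
    p,o=pose(az,.099);ctrl.move_straight(p,o,velocity=.06);st()
fingers.set_gripper(.026);st()
p,o=pose(121.3,.2);ctrl.move_straight(p)
ctrl.move_straight(p+[-.12,.12,.1],velocity=.25);st()
snap(2);measure(2)
E
python3 turn.py; python3 - <<'E'
import cv2
a=cv2.imread("pics/top2.png")[170:300,295:430];b=cv2.imread("pics/side2.png")[220:350,260:395]
cv2.imwrite("pics/c2.png",cv2.resize(cv2.hconcat([a,b]),(800,385),interpolation=cv2.INTER_CUBIC))
E
```

```text
11.97 [0.459 0.132 0.099] [-0.466 -0.492  0.097]
12.38 [0.459 0.131 0.099] [ 0.441 -0.897  1.341] 0.013 0.552
12.79 [0.458 0.147 0.099] [-0.149 -0.315  0.543]
13.2 [0.46  0.162 0.099] [-0.426 -0.338  0.19 ]
13.61 [0.465 0.177 0.099] [-0.449 -0.216  0.484]
14.02 [0.472 0.19  0.099] [-0.746 -1.009  0.109]
14.43 [0.481 0.203 0.099] [-0.169  0.096 -0.703]
14.83 [0.492 0.214 0.099] [ 0.065  0.296 -0.078]
15.24 [0.504 0.223 0.099] [-0.596  0.476  0.214]
15.66 [0.505 0.223 0.099] [-0.253  0.089  0.249]
17.43 [0.385 0.342 0.299] [-0.116 -0.633 -0.515]
side c [0.5555 0.1397] wing 124.7 38 hinge 335.9 strap az -26.7 lid z [0.0985 0.1026 0.1104]
top c [0.5541 0.1405] wing 122.4 45 hinge 337.1 strap az -26.1 lid z [0.0975 0.102  0.1102]
```

View pics/c2.png

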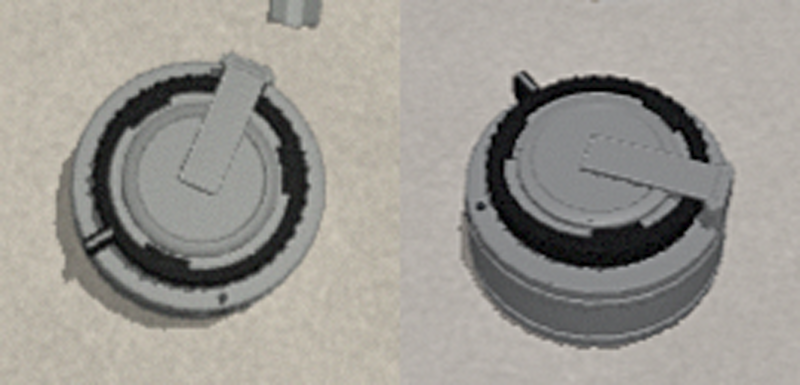

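```bash
python3 - <<'E'
from h import *
for n,px,wp in(("top",(369.9,270.6),(328.1,251.3)),("side",(287,289.5),(301.2,248.7))):
    d=np.load(n+"2.npz");g=cv2.cvtColor(d["color"],cv2.COLOR_RGB2GRAY).astype(float);K=d["camera_matrix"];M=R.from_rotvec(d["rotation"]).as_matrix()
    def cast(u,v,z):
        r=M@[(u-K[0,2])/K[0,0],(v-K[1,2])/K[1,1],1];return (d["xyz"]+r*(z-d["xyz"][2])/r[2])[:2]
    x,y=map(round,px);b=g[y-4:y+5,x-4:x+5];w=np.clip(np.median(b)-30-b,0,None);v,u=np.indices(b.shape)
    dot=(x-4+(w*u).sum()/w.sum(),y-4+(w*v).sum()/w.sum())
    # collar centre from the dark ring's outline in the image at z=.102
    P=cloud(d);c0=(.5548,.140)
    rr=np.hypot(P[...,0]-c0[0],P[...,1]-c0[1]);k=(g<60)&(rr<.0785)&(rr>.06)&(abs(P[...,2]-.102)<.004)
    c=measure(2,views=(n,))[0][0]
    az=lambda q:np.degrees(np.arctan2(*(q-c)[::-1]))%360
    D,W=cast(*dot,.08),cast(*wp,.104)
    print(n,dot,"dot az",az(D),np.hypot(*(D-c)),"psi",az(D)-215,"wing",az(W),np.hypot(*(W-c)),"diff",az(D)-az(W))
E
```

```text
top c [0.5541 0.1405] wing 122.4 45 hinge 337.1 strap az -26.1 lid z [0.0975 0.102  0.1102]
top (np.float64(369.92400690846284), np.float64(273.64939550949913)) dot az 191.1553454087872 0.09372524533695152 psi -23.844654591212787 wing 123.195922332768 0.08731781009127969 diff 67.9594230760192
side c [0.5555 0.1397] wing 124.7 38 hinge 335.9 strap az -26.7 lid z [0.0985 0.1026 0.1104]
side (np.float64(288.169164882227), np.float64(288.8051391862955)) dot az 192.01606171351477 0.08238091688708574 psi -22.983938286485227 wing 124.32096074014711 0.08387473669826753 diff 67.69510097336766
```

Wing is at about 68–70° of the required 70°. I'll nudge it by 1° and then slide the tub in.

```bash
cat > slide.py <<'E'
from h import *
def pose(az,z):
    a=np.radians(az);return np.r_[C0+.097*np.array([np.cos(a),np.sin(a)]),z],down(a-np.pi/2)
ctrl.move_to(*pose(123,.16))
ctrl.move_straight(pose(123,.099)[0],velocity=.08,until_force=8)
fingers.set_gripper(.0135,3)
p,o=pose(120.2,.099);ctrl.move_straight(p,o,velocity=.02);st("finger_gap")
fingers.set_gripper(.026)
p,_=pose(120.2,.2);ctrl.move_straight(p)
A=np.array([.5548,.140]);B=np.array([.573,-.105]);u=(B-A)/np.hypot(*(B-A))
fingers.set_gripper(.030)
s=np.r_[A-u*.140,.2];j,o=best(s,np.arctan2(u[0],-u[1]));print("j6",j)
T=lambda c,b,z=.059:np.r_[c-u*b,z]
ctrl.move_to(s,o)
snap(3);measure(3,views=("side",))
ctrl.move_straight(T(A,.140),velocity=.12);st()
print(ctrl.move_straight(T(A,.108),velocity=.03,until_force=15));st()
print(ctrl.move_straight(T(B,.110+.015),velocity=.06,until_force=15));st()
print(ctrl.move_straight(T(B,.110-.015),velocity=.015,until_force=8));st()
snap(4)
E
python3 slide.py; python3 - <<'E'
import cv2
a=cv2.imread("pics/top4.png")[120:330,180:580]
cv2.imwrite("pics/c4.png",cv2.resize(a,None,fx=2,fy=2,interpolation=cv2.INTER_CUBIC))
E
```

```text
20.12 [0.506 0.224 0.099] [ 0.658 -1.012  0.35 ] 0.014
j6 0.38152326027292993
side c [0.5554 0.1393] wing 121.8 41 hinge 336.5 strap az -24.0 lid z [0.0985 0.1026 0.1105]
23.63 [0.545 0.28  0.06 ] [ 0.078 -0.137  0.517]
False
24.85 [0.547 0.248 0.059] [ 1.557  4.276 -1.5  ]
False
28.81 [0.563 0.019 0.059] [-0.312  5.407  0.795]
True
30.02 [0.564 0.003 0.059] [0.395 0.675 1.927]
```

View pics/c4.png

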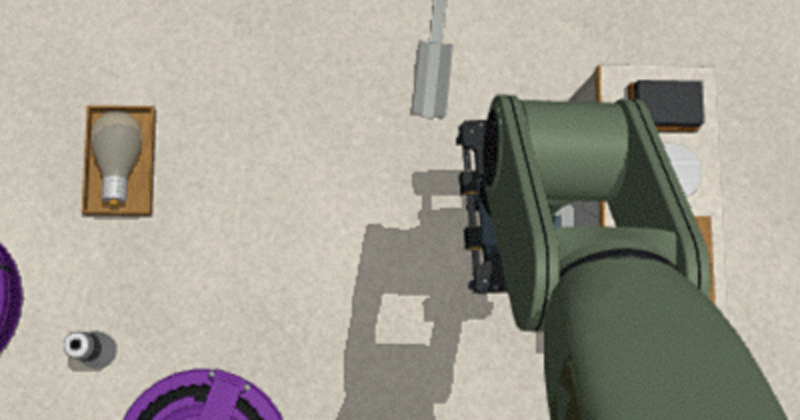

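Arm covers the tub; contact came at the predicted place (TCP y 0.003, expected about 0.004). I'll back off and check.

```bash
cat > back.py <<'E'
from h import *
p=np.array(sensors.state()["position"])
ctrl.move_straight(p+[-.005,.06,0],velocity=.1)
ctrl.move_straight(p+[-.005,.06,.2],velocity=.2)
ctrl.move_straight(p+[-.2,.25,.25],velocity=.3);st()
snap(5)
for n in("top","side"):
    d=np.load(n+"5.npz");P=cloud(d);z=P[...,2]
    for lo,hi in((.074,.083),):
        k=(z>lo)&(z<hi)&(P[...,1]>-.1)&(P[...,1]<.03)&(abs(P[...,0]-.573)<.11);q=P[k][:,:2]
        c=np.array([.572,-.105])
        for _ in range(4):
            a=np.arctan2(*(q-c).T[::-1]);r=np.hypot(*(q-c).T)
            e=[q[m][np.argmax(r[m])] for b in np.arange(0,np.pi,.1) if (m:=(a>=b)&(a<b+.1)&(r>.085)).sum()>1]
            c=circ(np.array(e),.0945)[:2]
        print(n,"centre",c,len(e))
    w=(z>.095)&(z<.107)&(np.hypot(P[...,0]-c[0],P[...,1]-c[1])>.081)&(np.hypot(P[...,0]-c[0],P[...,1]-c[1])<.1)
    print("wing az",np.degrees(np.arctan2(*(P[w].mean(0)[:2]-c)[::-1])),w.sum())
    rz=(P[...,1]<-.05)&(P[...,1]>-.4)&(abs(P[...,0]-.57)<.2)&(z>.16)&(z<.172)
    print("riser",cv2.minAreaRect(P[rz][:,:2].astype(np.float32)),np.percentile(P[rz][:,1],[.5,99.5]))
a=cv2.imread("pics/top5.png")[140:300,340:560];cv2.imwrite("pics/c5.png",cv2.resize(a,None,fx=3.6,fy=3.6,interpolation=cv2.INTER_CUBIC))
E
python3 back.py
```

```text
33.08 [0.364 0.252 0.308] [-0.083  0.114 -0.087]
top centre [ 0.56911625 -0.10640026] 31
wing az 120.23012321417383 46
riser ((0.5727847814559937, -0.15420715510845184), (0.12164075672626495, 0.2747648358345032), 89.48157501220703) [-0.21358179 -0.09387236]
side centre [ 0.57139092 -0.10712414] 17
wing az 121.22847854016547 55
riser ((0.5738657712936401, -0.15423476696014404), (0.1222660094499588, 0.27444902062416077), 89.53839111328125) [-0.21485041 -0.0945335 ]
```

View pics/c5.png

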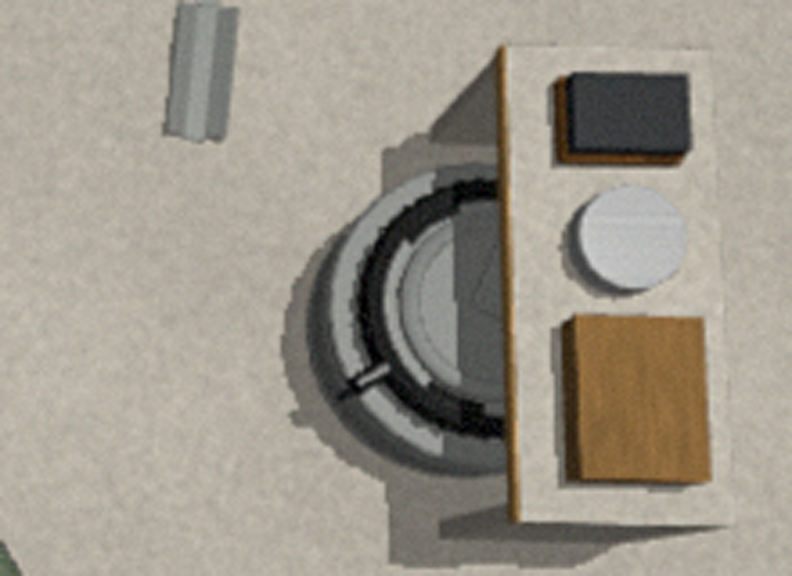

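The picture shows the tub in under the riser to the expected depth, with the wing over the lock bar at (365,380) and the shoehorn undisturbed. The measured centre is y ≈ -0.107, against the wall contact expected at about -0.105.

```bash
python3 -c "
from workcell import ctrl
print(ctrl.hand_in())"
```

```text
the job is handed in; nothing more can be done
None
```

I handed the job in at about 33 s: the lid is shut, the collar wing is within about 1° of the locked mark, and the tub is up against the riser's back panel; the torch, bulb tray and shoehorn were never touched.

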